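Load the rocking mixer in balance

TASK

Stand all three white jars with red caps on the rocking mixer's tray, shared between its two sides and set down gently, so that the tray, left to itself, stays level (within a degree and a half). They look alike but are filled to different weights, so choose the sides and the distances from the middle rib by how heavy each one feels; stand each upright on the deck, and leave everything else on the bench where it is.

Things in the scene. Friction and masses are not known exactly. Their poses are not given: they have to be found in the camera images.
- jar_a_mid (a point): White jar, red screw cap, one of three look-alikes, upright on the bench. 113 mm high; body 60 mm diameter up to 70 mm, sloping shoulder to 79 mm; the cap (grasp it there) is 42 mm diameter, 83 to 113 mm above the underside. Full of grinding beads, 260 to 600 g, each different. This point: on its axis, half-way up (56.5 mm above the underside); z is its axis, up.
- jar_b_mid (a point): White jar, red screw cap, one of three look-alikes, upright on the bench. 113 mm high; body 60 mm diameter up to 70 mm, sloping shoulder to 79 mm; the cap (grasp it there) is 42 mm diameter, 83 to 113 mm above the underside. Full of grinding beads, 260 to 600 g, each different. This point: on its axis, half-way up (56.5 mm above the underside); z is its axis, up.
- jar_c_mid (a point): White jar, red screw cap, one of three look-alikes, upright on the bench. 113 mm high; body 60 mm diameter up to 70 mm, sloping shoulder to 79 mm; the cap (grasp it there) is 42 mm diameter, 83 to 113 mm above the underside. Full of grinding beads, 260 to 600 g, each different. This point: on its axis, half-way up (56.5 mm above the underside); z is its axis, up.
- deck (a point): Centre of the rocking mixer's tray, on its black deck; moves and tilts with it. Tray 360 mm along this y, 200 mm along x; inside the 10 mm high rims 350 x 190 mm. A blue rib along x (24 mm wide, 45 mm high) parts it into a +y and a -y half: jar centres stay 42 mm or more from the middle. z is the deck's normal; deck 85 mm above the bench when level. Place and yaw vary.
- tray (a joint): Tilt of the tray in rad about a hinge along the deck's x, 15 mm under the deck centre. 0 = level, positive = the deck's +y end up; stops at -0.14 and 0.14. Centring springs: 3.0 N m per rad, less about 0.7 N m per rad for each kg of jars aboard (top-heavy); damped, settles in about a second. One jar alone tips it well over. The white base is fixed to the bench.
- amber: Brown glass bottle with a blue cap, 62 mm diameter, 130 mm high, standing on the bench among the jars; not part of the job. Origin at the centre of its underside.
- tipbox: Blue box with a clear lid, 120 x 84 x 70 mm, on the bench; not part of the job. Origin at the centre of its underside.
- tuberack: Orange tube rack, 150 x 75 mm, 53 mm high with its tubes, on the bench; not part of the job. Origin at the centre of its underside.
- pipettes: Round stand with hanging pipettes, 130 mm diameter, 265 mm high, fixed, on the left or right side of the bench: keep the gripper clear. Origin at the centre of its underside.
- vortexer: Blue vortex mixer with a black cup, 120 x 120 mm, 130 mm high, fixed, on the other side. Origin at the centre of its underside.
Not all that is in view belongs to the job. Leave any pink or turquoise look-alike of the part that bears jar_a_mid alone. What is shaped like the part that bears jar_b_mid but turquoise is not meant.

How it is judged:
At the end, for the whole second after the job is handed in: All three jars stand on the tray's deck inside its rims, upright, released and at rest, and the tray rests within 0.030 rad (1.7 degrees) of level (value of joint tray between -0.03 and 0.03 rad and velocity of joint tray between -0.03 and 0.03 rad/s and x of jar_a_mid in the frame of deck between -0.1 and 0.1 m and y of jar_a_mid in the frame of deck between -0.18 and 0.18 m and z of jar_a_mid in the frame of deck between 0.05 and 0.064 m and angle between each of jar_a_mid, jar_b_mid, jar_c_mid's own z axis and vertical below 0.1 rad and linear speed of each of jar_a, jar_b, jar_c below 0.03 m/s and x of jar_b_mid in the frame of deck between -0.1 and 0.1 m and y of jar_b_mid in the frame of deck between -0.18 and 0.18 m and z of jar_b_mid in the frame of deck between 0.05 and 0.064 m and x of jar_c_mid in the frame of deck between -0.1 and 0.1 m and y of jar_c_mid in the frame of deck between -0.18 and 0.18 m and z of jar_c_mid in the frame of deck between 0.05 and 0.064 m); the robot touches nothing.
It fails at once if a bystander (amber bottle, tip box, tube rack) is shifted by more than 30 mm or tipped (distance of any of amber, tipbox, tuberack from where it was at the start of the episode above 0.03 m or angle between any of amber, tipbox, tuberack's own z axis and vertical above 0.35 rad).
It fails at once if a jar is tipped by more than 35 degrees (angle between any of jar_a_mid, jar_b_mid, jar_c_mid's own z axis and vertical above 0.61 rad).
It fails at once if a jar is banged on the tray (more than 80 N) (contact force between any of jar_a, jar_b, jar_c and tray above 80 N).
It fails at once if a jar is let fall (faster than 0.55 m/s out of the fingers, a drop of about 15 mm) ((contact force between the fingers and jar_a below 0.2 N and linear speed of jar_a above 0.55 m/s) or (contact force between the fingers and jar_b below 0.2 N and linear speed of jar_b above 0.55 m/s) or (contact force between the fingers and jar_c below 0.2 N and linear speed of jar_c above 0.55 m/s)).
It also fails if it takes over 70 s, if anything falls off the work surface, if the arm or the gripper's body presses on something with over 40 N, if the wrist force passes 120 N, or if a joint passes its speed limit or range.

ROBOT

A 6-joint arm with a two-finger parallel gripper is mounted at the origin on the work surface. World frame = base frame: x ahead of the robot, y to its left, z up, the work surface at z = 0. Lengths are in m, angles in rad, forces in N, time in s.
With the tool pointing down it reaches from about 0.25 to 0.775 m from the base axis. Payload 4 kg.
Tool frame: the origin (TCP) lies midway between the tips of the shut fingers; the grasp point (between the pads) lies 19 mm behind it; z points along the fingers, y is the direction in which the jaws open and shut (so a half turn about z gives the same grasp; the last joint's range is limited). The gripper opens to 94 mm and grips with 3 to 60 N. Pads are 16 mm wide; open, the fingers measure 119 mm over their backs; the gripper's body (75 mm by 177 mm) begins 78 mm behind the grasp point.
Start: joints at [-1.424, 0.087, 1.371, -0, 1.684, -0.103], TCP at [0.136, -0.533, 0.206] pointing down, gripper open.
Joint ranges: [-3.1, 3.1], [-0.76, 2.03], [0.27, 2.55], [-1.08, 4.22], [0.17, 2.65], [-2.57, 2.57]. Speed limits (rad/s): [2.79, 2.79, 3.14, 3.14, 3.14, 3.14].

INTERFACE

Orientations are given as a 3x3 rotation matrix whose columns are the frame's x, y, z axes.
In Python, from workcell import robot, eyes, job gives the robot as it stands. The module is installed in compiled form; this text tells all that it offers.
- The arm moves only by the shell command python3 -m handwheel 'ROWS' [FORCE]. ROWS is JSON, a list of rows, each an object of numbers: "tx", "ty", "tz": the shift along the tool's x, y, z each as a share of 40 cm, from -1 to 1; "spin": the turn about the tool's z as a share of pi/2 rad, from -1 to 1; "claw": the closure, from -1 (fully open) to 1 (shut). A call has 1 to 10 rows; each row is the pose to reach, as a shift and turn from the pose commanded when the call began, along the tool's axes at that moment; what a row does not reach only later rows make up. A row lasts 1/10 s, in which the tool goes at most 50 mm and 8.59 degrees, less where a joint would pass 70% of its speed; a pose out of reach is approached as far as the arm can. A call with a number of a shift or a turn outside -1 to 1 is refused whole. A call with a gripper value outside its range is refused whole. The fingers move at their own pace and stop on an object; FORCE is the grip in N (left out, the last holds). Time passes only in rows, so rows that repeat a pose let the fingers close. It gives the time, the measured TCP pose, the force and the opening at its end, in the units of the state.
- robot.observe(): the state, without advancing time (a new reading comes with each control period).
- eyes.snapshot(name): name is "scene" or "top" or "wrist"; returns the picture (384x512x3 uint8, blue, green, red); there is no depth.
- eyes.camera_model(name): a dict with "fovy" (degrees; the focal length in pixels is half the picture's height over the tangent of half this angle, whatever the lens; pixels are square), "cx", "cy" (the principal point, pixels), "cam_to_world" (4x4, takes a point from camera to world coordinates); the wrist camera has in their place "hand_eye" (4x4, takes a point from camera to tool coordinates, whose origin is the TCP and whose axes are the flange's). Camera axes: x right, y up, looking along -z (the intrinsics and any distortion apply to the point x, -y, -z); pixel columns grow to the right and rows downward; lengths in m; the calibration is good to about 2 mm. A picture is of the moment at which its call begins: read the wrist's pose just before it. camera_model takes no time and is no camera call.
- job.sign_off(): hands the job in, once; it reports no verdict.
The state is a dict: "t": time; "joint_pos": joint angles; "joint_vel": joint speeds; "tau": joint torques, N m; "tool_pos": TCP position; "orientation": TCP orientation; "force": force on the tool from outside, world axes, zero at the start; "wrist_torque": the same for the moment, N m; "grip_width": finger opening in m.
Only numpy, scipy, OpenCV 4.12 (cv2) and the standard library are available. Lean on these libraries where they do the work, as an engineer would, in place of code of your own. Each camera call takes 0.05 s, during which the arm holds its last target.

## Working session

There is one attempt and no reset: what is moved stays moved. The work goes in short steps, Python scripts to look and compute and a shell command to move; the robot and the scene stay as the last step left them, time stands still between calls to the robot, and variables do not carry over. Pictures are saved under pics/ and viewed, and the job is handed in when it is done.

```bash
mkdir -p pics; python3 - <<'E'
from workcell import robot, eyes, job
import cv2, numpy as np
np.set_printoptions(precision=4,suppress=True)
for n in ["scene","top"]:
    im=eyes.snapshot(n); cv2.imwrite(f"pics/{n}0.png",im)
    print(n,eyes.camera_model(n))
print(eyes.camera_model("wrist"))
print(robot.observe())
E
```

```text
scene {'fovy': 52.871079386334586, 'cx': 251.951005059369, 'cy': 193.13616887960052, 'cam_to_world': array([[-0.5915, -0.6548,  0.4705,  1.1442],
       [ 0.8062, -0.4898,  0.3319,  0.4857],
       [ 0.0132,  0.5757,  0.8176,  1.2328],
       [ 0.    ,  0.    ,  0.    ,  1.    ]])}
top {'fovy': 45.11239345281335, 'cx': 258.88391556911773, 'cy': 190.5701871082808, 'cam_to_world': array([[ 0.0192,  0.9802, -0.197 ,  0.219 ],
       [-0.9997,  0.0222,  0.0129,  0.0079],
       [ 0.017 ,  0.1967,  0.9803,  1.505 ],
       [ 0.    ,  0.    ,  0.    ,  1.    ]])}
{'fovy': 71.63815306893757, 'cx': 256.5576203954798, 'cy': 192.23282195404528, 'hand_eye': array([[ 0.0004,  0.9723,  0.2337,  0.0684],
       [ 1.    , -0.0005,  0.0003, -0.0006],
       [ 0.0004,  0.2337, -0.9723, -0.1794],
       [ 0.    ,  0.    ,  0.    ,  1.    ]])}
{'t': 0.1, 'joint_pos': array([-1.4241,  0.0879,  1.372 , -0.    ,  1.6836, -0.1031]), 'joint_vel': array([ 0.    , -0.0006, -0.0034,  0.0001, -0.    , -0.0014]), 'tau': array([  0.0027, -34.1252, -30.3302,   0.0721,   0.0304,  -0.0001]), 'tool_pos': array([ 0.1359, -0.5325,  0.2045]), 'orientation': array([[ 0.969 ,  0.2473, -0.0003],
       [ 0.2473, -0.9689,  0.0019],
       [ 0.0002, -0.0019, -1.    ]]), 'force': array([-0.6847,  0.7341, -0.525 ]), 'wrist_torque': array([ 0.0062, -0.0113, -0.0363]), 'grip_width': 0.09383566506881778}
```

View pics/scene0.png

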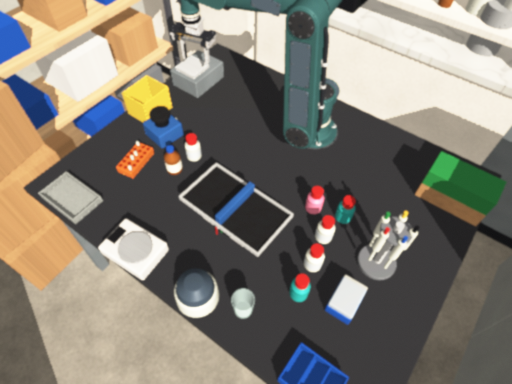

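View pics/top0.png

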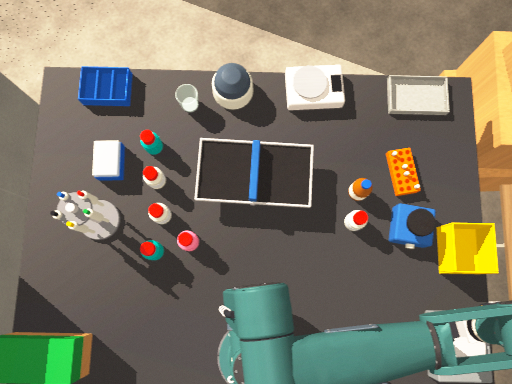

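The two look-alike colours stand out. In the top picture the white jars with red caps are near (153,177), (159,213) and (356,220). The pink jar is at (188,241), and turquoise ones are at (151,142) and (151,250). Next I'll confirm with an enlarged crop and measure.

```bash
cat > h.py <<'E'
import numpy as np, cv2
np.set_printoptions(precision=4,suppress=True)
def K(cm):
    f=192/np.tan(np.radians(cm["fovy"])/2); return f
def ray(cm,u,v,T=None):
    f=K(cm); T=cm["cam_to_world"] if T is None else T
    d=np.array([(u-cm["cx"])/f,-(v-cm["cy"])/f,-1.])
    return T[:3,3],T[:3,:3]@d
def onz(cm,u,v,z,T=None):
    o,d=ray(cm,u,v,T); return o+d*(z-o[2])/d[2]
def proj(cm,p,T=None):
    T=cm["cam_to_world"] if T is None else T
    c=T[:3,:3].T@(np.asarray(p)-T[:3,3]); f=K(cm)
    return np.array([cm["cx"]+f*c[0]/-c[2],cm["cy"]-f*c[1]/-c[2]])
def wristT(cm,s):
    T=np.eye(4);T[:3,:3]=s["orientation"];T[:3,3]=s["tool_pos"]; return T@cm["hand_eye"]
def redblobs(im,lo=15):
    h=cv2.cvtColor(im,cv2.COLOR_BGR2HSV)
    m=(((h[...,0]<6)|(h[...,0]>174))&(h[...,1]>170)&(h[...,2]>110)).astype(np.uint8)
    n,l,st,c=cv2.connectedComponentsWithStats(m)
    return [(c[i],st[i]) for i in range(1,n) if st[i,4]>lo]
E
python3 - <<'E'
from h import *
from workcell import eyes
im=cv2.imread("pics/top0.png"); cm=eyes.camera_model("top")
for c,st in redblobs(im): print("top",c,st,onz(cm,*c,0.105))
im2=cv2.imread("pics/scene0.png"); cm2=eyes.camera_model("scene")
for c,st in redblobs(im2): print("scene",c,st,onz(cm2,*c,0.1))
a=cv2.resize(im[120:270,60:210],None,fx=4,fy=4,interpolation=cv2.INTER_CUBIC);cv2.imwrite("pics/c1.png",a)
b=cv2.resize(im[120:270,180:380],None,fx=4,fy=4,interpolation=cv2.INTER_CUBIC);cv2.imwrite("pics/c2.png",b)
E
```

```text
top [146.8086 136.6235] [140 130  15  15 162] [0.6656 0.3458 0.105 ]
top [149.956 172.761] [143 166  15  15 159] [0.5489 0.3282 0.105 ]
top [ 80.0417 193.125 ] [ 77 191   7   5  24] [0.4799 0.5375 0.105 ]
top [155.2875 210.0375] [148 203  15  15 160] [0.4325 0.3044 0.105 ]
top [360.2125 217.4   ] [353 211  15  14 160] [ 0.4234 -0.3228  0.105 ]
top [185.1494 238.7792] [178 232  15  14 154] [0.3469 0.2091 0.105 ]
top [147.0353 248.2882] [140 242  15  14 170] [0.316  0.3217 0.105 ]
scene [190.713  138.1389] [185 133  12  12 108] [ 0.4225 -0.3273  0.1   ]
scene [316.6591 191.6591] [311 186  13  13 132] [0.3472 0.209  0.1   ]
scene [348.2713 201.1395] [343 195  12  13 129] [0.3154 0.3203 0.1   ]
scene [327.687  221.1221] [322 215  13  13 131] [0.4314 0.3029 0.1   ]
scene [316.4931 249.9722] [311 244  13  14 144] [0.5489 0.3284 0.1   ]
scene [301.6646 280.3418] [296 274  14  15 158] [0.6666 0.345  0.1   ]
```

View pics/c1.png

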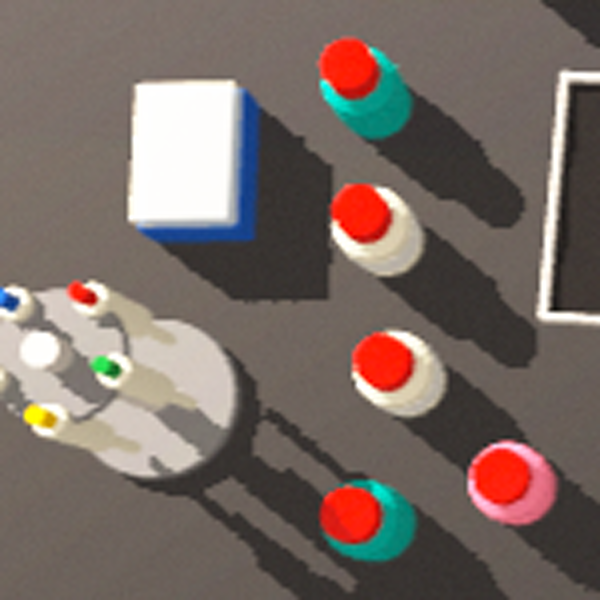

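View pics/c2.png

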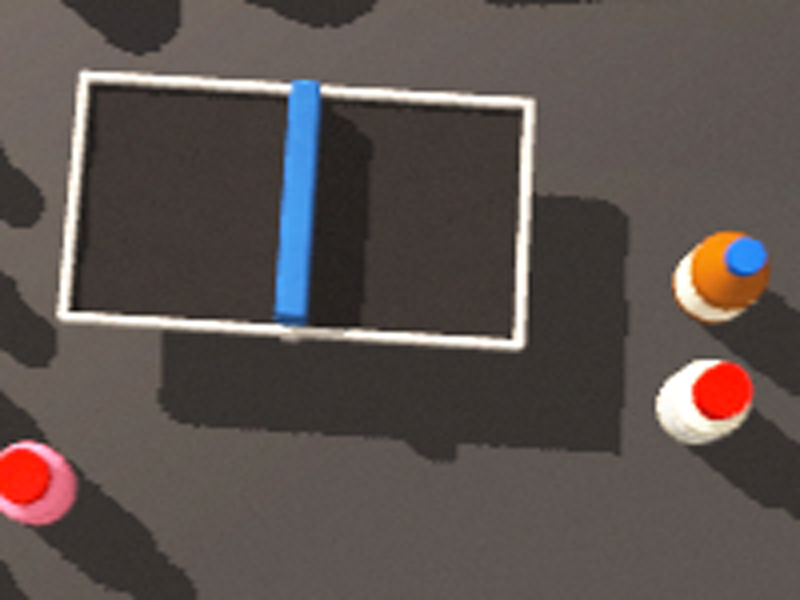

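```bash
python3 - <<'E'
from h import *
from workcell import eyes
cm=eyes.camera_model("top")
px=[(201,138.2),(313.5,145),(310,206.7),(195.5,199.2)]
P=np.array([onz(cm,*p,0.095) for p in px]);print(P)
print([np.linalg.norm(P[i]-P[(i+1)%4]) for i in range(4)],P.mean(0))
d=P[0]-P[1]+P[3]-P[2];print("yaw of long axis from +y",np.degrees(np.arctan2(-d[0],d[1])))
im=cv2.imread("pics/top0.png")
m=((im.min(2)>150)).astype(np.uint8)[130:215,190:320]
n,l,st,c=cv2.connectedComponentsWithStats(m)
i=1+np.argmax(st[1:,4]);
pts=np.argwhere(l==i)[:,::-1]+[190,130]
w=np.array([onz(cm,u,v,0.095)[:2] for u,v in pts])
r=cv2.minAreaRect(w.astype(np.float32)*1000);print(r,cv2.boxPoints(r))
for nm,p,z in [("amber cap",(366,184.5),.13),("pip post",(69.5,207),.26),("tip c",(106,158),.07),("pip base",(95,220),0)]: print(nm,onz(cm,*p,z))
E
```

```text
[[ 0.6678  0.1764  0.095 ]
 [ 0.654  -0.1816  0.095 ]
 [ 0.4549 -0.1699  0.095 ]
 [ 0.4706  0.1848  0.095 ]]
[np.float64(0.3582758991069667), np.float64(0.19943701709146178), np.float64(0.35504122348891504), np.float64(0.19732682514138505)] [0.5618 0.0024 0.095 ]
yaw of long axis from +y -2.3635864570248444
((562.644287109375, 4.8154144287109375), (363.1476745605469, 202.8878936767578), 87.6810531616211) [[ 453.9365 -172.5051]
 [ 656.6583 -180.7144]
 [ 671.3521  182.1359]
 [ 468.6303  190.3452]]
amber cap [ 0.5216 -0.3371  0.13  ]
pip post [0.4121 0.5036 0.26  ]
tip c [0.6023 0.4792 0.07  ]
pip base [0.4114 0.5203 0.    ]
```

```bash
python3 -m handwheel '[{"tx":0.825,"ty":-0.33,"spin":0.185,"claw":-1},{"tx":0.825,"ty":-0.33,"spin":0.185,"claw":-1},{"tx":0.825,"ty":-0.33,"spin":0.185,"claw":-1},{"tx":0.825,"ty":-0.33,"spin":0.185,"claw":-1},{"tx":0.825,"ty":-0.33,"spin":0.185,"claw":-1},{"tx":0.825,"ty":-0.33,"spin":0.185,"claw":-1},{"tx":0.825,"ty":-0.33,"spin":0.185,"claw":-1},{"tx":0.825,"ty":-0.33,"spin":0.185,"claw":-1},{"tx":0.825,"ty":-0.33,"spin":0.185,"claw":-1}]' 25
cat > look.py <<'E'
import sys
from h import *
from workcell import robot,eyes
s=robot.observe(); im=eyes.snapshot("wrist"); cv2.imwrite("pics/%s.png"%sys.argv[1],im)
cm=eyes.camera_model("wrist"); T=wristT(cm,s)
print(s["t"],s["tool_pos"],s["orientation"][:,0],"F",s["force"])
for c,st in redblobs(im,100): print(c,st,onz(cm,*c,float(sys.argv[2])if len(sys.argv)>2 else .11,T))
E
python3 look.py w1
```

```text
0.1 [ 0.1359 -0.5325  0.2045] [0.969  0.2473 0.0002] F [-0.6847  0.7341 -0.525 ]validation failed for argument at $[0]...
```

View pics/w1.png

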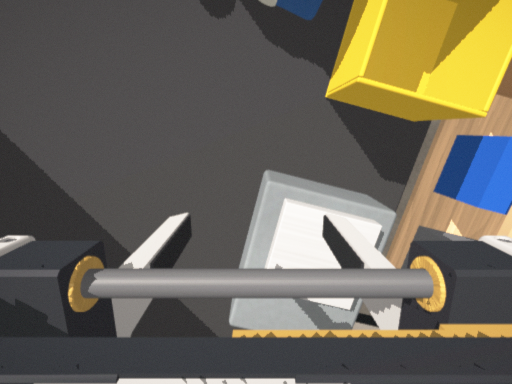

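The call was refused, so every key is probably required in each row. I'll add tz.

```bash
python3 -m handwheel '[{"tx":0.825,"ty":-0.33,"tz":0,"spin":0.185,"claw":-1},{"tx":0.825,"ty":-0.33,"tz":0,"spin":0.185,"claw":-1},{"tx":0.825,"ty":-0.33,"tz":0,"spin":0.185,"claw":-1},{"tx":0.825,"ty":-0.33,"tz":0,"spin":0.185,"claw":-1},{"tx":0.825,"ty":-0.33,"tz":0,"spin":0.185,"claw":-1},{"tx":0.825,"ty":-0.33,"tz":0,"spin":0.185,"claw":-1},{"tx":0.825,"ty":-0.33,"tz":0,"spin":0.185,"claw":-1},{"tx":0.825,"ty":-0.33,"tz":0,"spin":0.185,"claw":-1},{"tx":0.825,"ty":-0.33,"tz":0,"spin":0.185,"claw":-1}]' 25
python3 look.py w2
```

```text
t: 1.05
tool_pos: [0.424, -0.3222, 0.205]
orientation: [[0.999, -0.037, -0.001], [-0.037, -0.999, 0.0], [-0.001, -0.0, -1.0]]
force: [-1.0, 0.1, -0.2]
grip_width: 0.0944
1.05 [ 0.424  -0.3222  0.205 ] [ 0.9993 -0.0372 -0.001 ] F [-0.9665  0.1272 -0.1581]
[255.3372 190.7752] [ 237  171   38   40 1201] [ 0.4278 -0.3201  0.11  ]
```

View pics/w2.png

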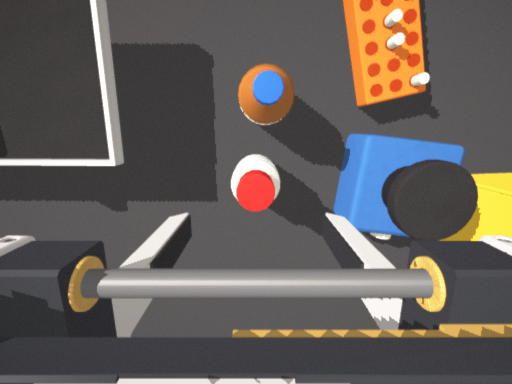

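The top picture's (360,217) jar is the white one in the wrist view, cap at (255,191). The tool is above it. I'll take a force baseline, then go down.

```bash
cat > weigh.py <<'E'
import sys
from h import *
from workcell import robot,eyes
F=[];W=[];tau=[]
for i in range(int(sys.argv[1])):
    eyes.snapshot("top"); s=robot.observe(); F.append(s["force"]); W.append(s["wrist_torque"]);tau.append(s["tau"])
F=np.array(F);tau=np.array(tau)
print(s["t"],s["tool_pos"],"F",F.mean(0),"std",F.std(0),"M",np.mean(W,0),"tau",tau.mean(0)[:4],tau.std(0)[1:3],"grip",s["grip_width"])
E
python3 weigh.py 8
python3 -m handwheel '[{"tx":0,"ty":0,"tz":0.1,"spin":0,"claw":-1},{"tx":0,"ty":0,"tz":0.2,"spin":0,"claw":-1},{"tx":0,"ty":0,"tz":0.28,"spin":0,"claw":-1},{"tx":0,"ty":0,"tz":0.305,"spin":0,"claw":-1},{"tx":0,"ty":0,"tz":0.305,"spin":0,"claw":0.5},{"tx":0,"ty":0,"tz":0.305,"spin":0,"claw":0.5},{"tx":0,"ty":0,"tz":0.305,"spin":0,"claw":0.5},{"tx":0,"ty":0,"tz":0.305,"spin":0,"claw":0.5},{"tx":0,"ty":0,"tz":0.305,"spin":0,"claw":0.5}]' 25
```

```text
1.5 [ 0.4224 -0.3242  0.2056] F [-0.0763  0.2498  0.0577] std [0.7192 0.361  0.5071] M [ 0.0077  0.0063 -0.015 ] tau [  0.3409 -32.3276 -30.3085   0.0815] [0.0235 0.0182] grip 0.09416556642853276
t: 2.4
tool_pos: [0.4237, -0.324, 0.0848]
orientation: [[0.999, -0.041, 0.002], [-0.041, -0.999, -0.002], [0.002, 0.002, -1.0]]
force: [-0.2, 0.2, -0.3]
grip_width: 0.0572
```

```bash
python3 -m handwheel '[{"tx":0,"ty":0,"tz":0,"spin":0,"claw":1},{"tx":0,"ty":0,"tz":0,"spin":0,"claw":1},{"tx":0,"ty":0,"tz":0,"spin":0,"claw":1},{"tx":0,"ty":0,"tz":0,"spin":0,"claw":1},{"tx":0,"ty":0,"tz":-0.05,"spin":0,"claw":1},{"tx":0,"ty":0,"tz":-0.15,"spin":0,"claw":1},{"tx":0,"ty":0,"tz":-0.25,"spin":0,"claw":1},{"tx":0,"ty":0,"tz":-0.305,"spin":0,"claw":1},{"tx":0,"ty":0,"tz":-0.305,"spin":0,"claw":1},{"tx":0,"ty":0,"tz":-0.305,"spin":0,"claw":1}]' 25
python3 weigh.py 8; python3 look.py w3
```

```text
t: 3.4
tool_pos: [0.4226, -0.3234, 0.2039]
orientation: [[0.999, -0.041, -0.002], [-0.041, -0.999, 0.001], [-0.002, -0.001, -1.0]]
force: [0.7, 0.3, -3.6]
grip_width: 0.0419
3.8 [ 0.4228 -0.3232  0.2045] F [-0.0864  0.2371 -3.209 ] std [0.3687 0.3351 0.2937] M [ 0.025   0.014  -0.0022] tau [  0.001  -34.4962 -32.2285   0.0661] [0.5304 0.4916] grip 0.041393448127684314
3.8 [ 0.4228 -0.3232  0.2045] [ 0.9992 -0.0408 -0.0013] F [ 0.3086  0.6644 -2.8793]
[256.7028 232.3606] [ 223  196   68   72 3846] [ 0.3797 -0.3206  0.11  ]
```

View pics/w3.png

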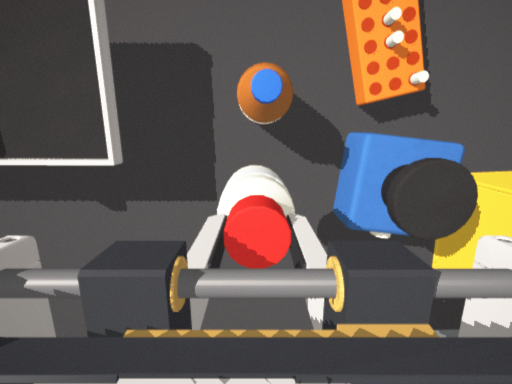

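The jar is held in the jaws, cap at (257,232). The joint torque was still settling, so I'll read it once more.

```bash
python3 weigh.py 8
```

```text
4.25 [ 0.4231 -0.3235  0.2056] F [-0.0565  0.216  -3.0307] std [0.4577 0.4401 0.5513] M [ 0.0332  0.0066 -0.0079] tau [ -0.0026 -34.0205 -31.8883   0.0682] [0.0429 0.0439] grip 0.04147233447645559
```

```bash
python3 - <<'E'
from h import *
from workcell import eyes
for n,z in (("top",.13),("scene",.13)):
    cm=eyes.camera_model(n); im=cv2.imread(f"pics/{n}0.png")
    h=cv2.cvtColor(im,cv2.COLOR_BGR2HSV)
    m=((h[...,0]>95)&(h[...,0]<120)&(h[...,1]>140)&(h[...,2]>100)).astype(np.uint8)
    k,l,st,c=cv2.connectedComponentsWithStats(m)
    for i in range(1,k):
        if st[i,4]>150:
            p=np.argwhere(l==i)[:,::-1]; w=np.array([onz(cm,u,v,z)[:2] for u,v in p]).astype(np.float32)*1000
            r=cv2.minAreaRect(w); print(n,c[i],w.mean(0),r)
cm=eyes.camera_model("scene")
for p in [(217,164),(293,212),(258,252),(180,198)]: print(onz(cm,*p,.095))
E
```

```text
top [104.977   85.9683] [821.4293 482.4391] ((821.7095336914062, 482.85833740234375), (128.3354949951172, 163.81033325195312), 1.4928876161575317)
top [254.0389 170.2766] [558.6624   5.7706] ((560.2744140625, 5.683493614196777), (24.822124481201172, 190.46034240722656), 87.61267852783203)
top [116.8058 167.7524] [556.5397 424.0964] ((560.783447265625, 422.54766845703125), (71.91825103759766, 130.51695251464844), 57.28854751586914)
top [406.6545 226.6583] [ 394.9569 -456.2277] ((400.37298583984375, -471.6734619140625), (129.3992919921875, 121.4759521484375), 81.29452514648438)
scene [10.446  37.7658] [  466.9659 -1434.1302] ((434.670654296875, -1452.4415283203125), (438.959228515625, 127.18750762939453), 56.72322463989258)
scene [ 32.4694 100.9479] [ 677.3579 -971.1972] ((663.9799194335938, -993.7533569335938), (371.5533142089844, 105.14935302734375), 75.16522979736328)
scene [ 99.7207 115.5447] [ 567.866 -681.28 ] ((562.0173950195312, -680.8689575195312), (200.30157470703125, 123.0286865234375), 0.003347971709445119)
scene [164.1214 132.6632] [ 481.6408 -408.4108] ((470.3375244140625, -405.50421142578125), (197.02951049804688, 132.45645141601562), 77.98839569091797)
scene [234.3996 202.9361] [577.7076  14.1828] ((571.9503784179688, 15.101580619812012), (40.51744842529297, 195.84986877441406), 87.99617767333984)
scene [337.0195 314.961 ] [707.7835 485.8461] ((707.672607421875, 485.8695983886719), (17.345266342163086, 76.72506713867188), 0.9269412159919739)
scene [310.2331 368.9891] [876.2542 498.6208] ((891.6852416992188, 515.9407348632812), (120.71554565429688, 151.2129364013672), 0.039225634187459946)
[ 0.4598 -0.1626  0.095 ]
[0.4685 0.1862 0.095 ]
[0.6665 0.1783 0.095 ]
[ 0.66   -0.1688  0.095 ]
```

```bash
python3 -m handwheel '[{"tx":0.03,"ty":-0.1,"tz":-0.02,"spin":0,"claw":1},{"tx":0.07,"ty":-0.22,"tz":-0.02,"spin":0,"claw":1},{"tx":0.11,"ty":-0.34,"tz":-0.02,"spin":0,"claw":1},{"tx":0.15,"ty":-0.46,"tz":-0.02,"spin":0,"claw":1},{"tx":0.18,"ty":-0.56,"tz":0,"spin":0,"claw":1},{"tx":0.201,"ty":-0.62,"tz":0,"spin":0,"claw":1},{"tx":0.201,"ty":-0.633,"tz":0.02,"spin":0,"claw":1},{"tx":0.201,"ty":-0.633,"tz":0.04,"spin":0,"claw":1},{"tx":0.201,"ty":-0.633,"tz":0.06,"spin":0,"claw":1},{"tx":0.201,"ty":-0.633,"tz":0.075,"spin":0,"claw":1}]'; python3 look.py w4
```

```text
t: 5.25
tool_pos: [0.513, -0.075, 0.1742]
orientation: [[0.999, -0.043, -0.002], [-0.043, -0.999, -0.0], [-0.002, 0.0, -1.0]]
force: [0.2, 0.1, -3.5]
grip_width: 0.0417
5.25 [ 0.513  -0.075   0.1742] [ 0.9991 -0.0428 -0.0016] F [ 0.2102  0.1136 -3.5407]
[256.6585 232.4271] [ 223  196   68   72 3842] [ 0.4821 -0.0729  0.11  ]
```

View pics/w4.png

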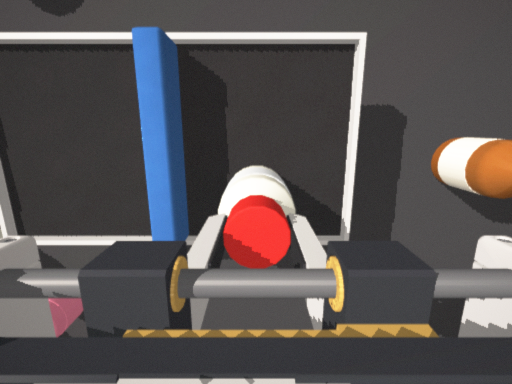

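The jar is about 7 mm above the -y half of the deck, clear of the rims and the rib. Lowering it to contact, checking the force, before release.

```bash
python3 -m handwheel '[{"tx":0,"ty":0,"tz":0.006,"spin":0,"claw":1},{"tx":0,"ty":0,"tz":0.011,"spin":0,"claw":1},{"tx":0,"ty":0,"tz":0.016,"spin":0,"claw":1},{"tx":0,"ty":0,"tz":0.018,"spin":0,"claw":1},{"tx":0,"ty":0,"tz":0.018,"spin":0,"claw":1}]'; python3 weigh.py 3
```

```text
t: 5.8
tool_pos: [0.5138, -0.0739, 0.1684]
orientation: [[0.999, -0.041, 0.0], [-0.041, -0.999, -0.0], [0.0, 0.0, -1.0]]
force: [0.1, -0.2, -2.8]
grip_width: 0.0414
5.95 [ 0.5138 -0.0737  0.1685] F [-0.2071  0.281  -2.9732] std [0.2271 0.0208 1.0632] M [-0.005   0.0295 -0.0211] tau [  0.0406 -32.7941 -31.5347   0.088 ] [0.0124 0.013 ] grip 0.04183122893684709
```

```bash
python3 -m handwheel '[{"tx":0,"ty":0,"tz":0.006,"spin":0,"claw":1},{"tx":0,"ty":0,"tz":0.012,"spin":0,"claw":1},{"tx":0,"ty":0,"tz":0.015,"spin":0,"claw":1},{"tx":0,"ty":0,"tz":0.015,"spin":0,"claw":0},{"tx":0,"ty":0,"tz":0.015,"spin":0,"claw":-1},{"tx":0,"ty":0,"tz":0.015,"spin":0,"claw":-1},{"tx":0,"ty":0,"tz":0.015,"spin":0,"claw":-1},{"tx":0,"ty":0,"tz":0.015,"spin":0,"claw":-1},{"tx":0,"ty":0,"tz":0.015,"spin":0,"claw":-1},{"tx":0,"ty":0,"tz":0.015,"spin":0,"claw":-1}]'; python3 look.py w5
```

```text
t: 6.95
tool_pos: [0.5138, -0.0736, 0.1622]
orientation: [[0.999, -0.041, -0.0], [-0.041, -0.999, 0.0], [-0.0, -0.0, -1.0]]
force: [0.2, -0.5, -0.1]
grip_width: 0.0909
6.95 [ 0.5138 -0.0736  0.1622] [ 0.9992 -0.0407 -0.    ] F [ 0.1862 -0.5229 -0.0538]
[272.6625 231.7465] [ 241  195   67   73 3795] [ 0.4879 -0.0866  0.11  ]
```

View pics/w5.png

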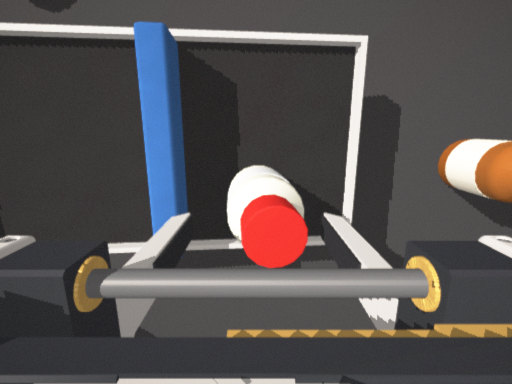

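The jar stands on the lowered half with its cap at (273,232), clear of the open fingers. Now up and over to the jar at top-picture (159,213).

```bash
python3 -m handwheel '[{"tx":0,"ty":0,"tz":-0.1,"spin":0,"claw":-1},{"tx":0,"ty":0,"tz":-0.18,"spin":0,"claw":-1},{"tx":-0.03,"ty":-0.12,"tz":-0.18,"spin":0,"claw":-1},{"tx":-0.06,"ty":-0.24,"tz":-0.18,"spin":0,"claw":-1},{"tx":-0.1,"ty":-0.36,"tz":-0.18,"spin":0,"claw":-1},{"tx":-0.14,"ty":-0.48,"tz":-0.18,"spin":0,"claw":-1},{"tx":-0.17,"ty":-0.6,"tz":-0.18,"spin":0,"claw":-1},{"tx":-0.2,"ty":-0.72,"tz":-0.18,"spin":0,"claw":-1},{"tx":-0.23,"ty":-0.84,"tz":-0.15,"spin":0,"claw":-1},{"tx":-0.243,"ty":-0.93,"tz":-0.11,"spin":0,"claw":-1}]'
python3 -m handwheel '[{"tx":0,"ty":0,"tz":0,"spin":0,"claw":-1},{"tx":0,"ty":0,"tz":0,"spin":0,"claw":-1},{"tx":0,"ty":0,"tz":0,"spin":0,"claw":-1}]'; python3 look.py w6;python3 weigh.py 4
```

```text
t: 8.0
tool_pos: [0.4312, 0.3049, 0.2074]
orientation: [[0.999, -0.039, 0.003], [-0.039, -0.999, 0.002], [0.003, -0.002, -1.0]]
force: [0.5, 0.4, -0.1]
grip_width: 0.0939
t: 8.3
tool_pos: [0.4324, 0.3011, 0.2069]
orientation: [[0.999, -0.042, 0.001], [-0.042, -0.999, -0.0], [0.001, 0.0, -1.0]]
force: [0.0, -0.2, 0.0]
grip_width: 0.0934
8.3 [0.4324 0.3011 0.2069] [ 0.9991 -0.0419  0.0011] F [ 0.0338 -0.2217  0.004 ]
[220.6835  74.7941] [ 199   51   43   48 1583] [0.5522 0.3317 0.11  ]
[251.4954 189.7914] [ 233  170   38   40 1203] [0.4371 0.3072 0.11  ]
[325.7916 255.7845] [316 239  25  29 427] [0.357  0.2266 0.11  ]
[242.2053 300.9801] [228 298  28   8 151] [0.3027 0.3244 0.11  ]
8.55 [0.4324 0.301  0.207 ] F [-0.0445  0.3155  0.4443] std [0.1167 0.3447 0.3436] M [ 0.0121  0.0173 -0.0147] tau [  0.1601 -31.6892 -30.2914  -0.0162] [0.1034 0.0556] grip 0.09397325215899033
```

View pics/w6.png

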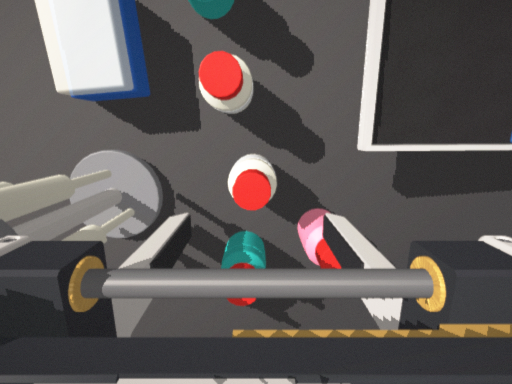

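The white jar's cap is at (251,190), midway between turquoise (242,270) and the other white jar (221,75), so this is the one. Grasp, lift back to the same pose, weigh.

```bash
python3 -m handwheel '[{"tx":0,"ty":-0.004,"tz":0.1,"spin":0,"claw":-1},{"tx":0,"ty":-0.004,"tz":0.2,"spin":0,"claw":-1},{"tx":0,"ty":-0.004,"tz":0.285,"spin":0,"claw":-1},{"tx":0,"ty":-0.004,"tz":0.31,"spin":0,"claw":0},{"tx":0,"ty":-0.004,"tz":0.31,"spin":0,"claw":1},{"tx":0,"ty":-0.004,"tz":0.31,"spin":0,"claw":1},{"tx":0,"ty":-0.004,"tz":0.31,"spin":0,"claw":1},{"tx":0,"ty":-0.004,"tz":0.31,"spin":0,"claw":1},{"tx":0,"ty":-0.004,"tz":0.31,"spin":0,"claw":1},{"tx":0,"ty":-0.004,"tz":0.31,"spin":0,"claw":1}]' 25
python3 -m handwheel '[{"tx":0,"ty":0,"tz":0,"spin":0,"claw":1},{"tx":0,"ty":0,"tz":-0.05,"spin":0,"claw":1},{"tx":0,"ty":0,"tz":-0.15,"spin":0,"claw":1},{"tx":0,"ty":0,"tz":-0.25,"spin":0,"claw":1},{"tx":0,"ty":0.004,"tz":-0.31,"spin":0,"claw":1},{"tx":0,"ty":0.004,"tz":-0.31,"spin":0,"claw":1},{"tx":0,"ty":0.004,"tz":-0.31,"spin":0,"claw":1},{"tx":0,"ty":0.004,"tz":-0.31,"spin":0,"claw":1}]' 25
python3 weigh.py 6;python3 weigh.py 4
```

```text
t: 9.55
tool_pos: [0.4325, 0.3048, 0.0835]
orientation: [[0.999, -0.041, 0.002], [-0.041, -0.999, 0.003], [0.002, -0.003, -1.0]]
force: [0.1, 3.9, -2.5]
grip_width: 0.0421
t: 10.35
tool_pos: [0.4302, 0.301, 0.2024]
orientation: [[0.999, -0.041, -0.006], [-0.041, -0.999, -0.004], [-0.006, 0.004, -1.0]]
force: [-0.4, -0.0, -6.6]
grip_width: 0.0416
10.65 [0.4315 0.3017 0.2052] F [-0.0945  0.1687 -5.7875] std [0.276  0.2351 0.3928] M [ 0.039   0.0116 -0.0263] tau [ -0.0028 -34.9992 -33.2558  -0.0312] [0.2902 0.2361] grip 0.04155330981417033
10.85 [0.4318 0.3019 0.2062] F [-0.0631  0.1577 -5.2875] std [0.4926 0.1161 0.2465] M [0.0393 0.0151 0.0141] tau [ -0.0024 -34.7309 -33.118   -0.0292] [0.0241 0.0359] grip 0.04170731661309678
```

```bash
python3 -m handwheel '[{"tx":0.05,"ty":0.06,"tz":-0.05,"spin":0,"claw":1},{"tx":0.12,"ty":0.15,"tz":-0.05,"spin":0,"claw":1},{"tx":0.19,"ty":0.25,"tz":-0.05,"spin":0,"claw":1},{"tx":0.27,"ty":0.35,"tz":-0.05,"spin":0,"claw":1},{"tx":0.33,"ty":0.44,"tz":-0.05,"spin":0,"claw":1},{"tx":0.355,"ty":0.482,"tz":-0.04,"spin":0,"claw":1},{"tx":0.355,"ty":0.482,"tz":-0.01,"spin":0,"claw":1},{"tx":0.355,"ty":0.482,"tz":0.02,"spin":0,"claw":1},{"tx":0.355,"ty":0.482,"tz":0.04,"spin":0,"claw":1},{"tx":0.355,"ty":0.482,"tz":0.055,"spin":0,"claw":1}]'; python3 look.py w7
```

```text
t: 11.85
tool_pos: [0.5647, 0.1046, 0.1827]
orientation: [[0.999, -0.039, -0.002], [-0.039, -0.999, 0.0], [-0.002, 0.0, -1.0]]
force: [0.0, 0.4, -5.2]
grip_width: 0.0419
11.85 [0.5647 0.1046 0.1827] [ 0.9992 -0.039  -0.0022] F [ 0.0215  0.3919 -5.1571]
[ 11.4842 100.3242] [  0  78  28  43 950] [0.6656 0.3222 0.11  ]
[ 37.3865 215.84  ] [   7  195   62   45 2000] [0.5563 0.3244 0.11  ]
[256.556 232.761] [ 223  196   68   72 3849] [0.5299 0.1069 0.11  ]
[468.7857 258.6607] [462 246  14  22 168] [ 0.4927 -0.112   0.11  ]
```

View pics/w7.png

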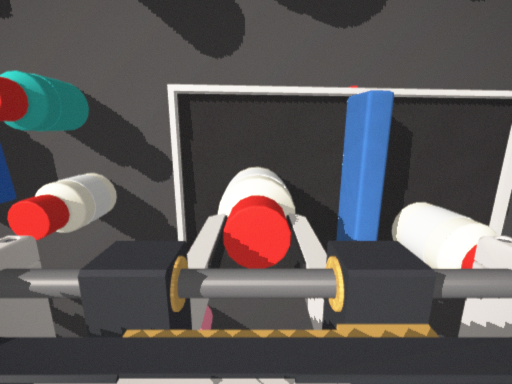

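The heavy jar is over the raised +y half, clear of rim and rib, with the first jar standing at right (450,240). Lowering slowly.

```bash
python3 -m handwheel '[{"tx":0,"ty":0,"tz":0.007,"spin":0,"claw":1},{"tx":0,"ty":0,"tz":0.014,"spin":0,"claw":1},{"tx":0,"ty":0,"tz":0.02,"spin":0,"claw":1},{"tx":0,"ty":0,"tz":0.026,"spin":0,"claw":1},{"tx":0,"ty":0,"tz":0.032,"spin":0,"claw":1},{"tx":0,"ty":0,"tz":0.038,"spin":0,"claw":1},{"tx":0,"ty":0,"tz":0.044,"spin":0,"claw":1},{"tx":0,"ty":0,"tz":0.046,"spin":0,"claw":1},{"tx":0,"ty":0,"tz":0.046,"spin":0,"claw":1}]'; python3 weigh.py 3
```

```text
t: 12.8
tool_pos: [0.5662, 0.1041, 0.1665]
orientation: [[0.999, -0.04, 0.002], [-0.04, -0.999, 0.001], [0.002, -0.001, -1.0]]
force: [0.4, 3.8, 0.1]
grip_width: 0.0416
12.95 [0.5662 0.1038 0.1664] F [-0.0428  3.8681 -0.1035] std [0.0055 0.353  0.6884] M [ 0.9982 -0.035   0.0703] tau [ -2.2577 -36.7374 -29.9965  -1.5574] [0.0242 0.0455] grip 0.041485022238027656
```

```bash
python3 -m handwheel '[{"tx":0,"ty":0,"tz":0.004,"spin":0,"claw":0.2},{"tx":0,"ty":0,"tz":0.004,"spin":0,"claw":0},{"tx":0,"ty":0,"tz":0.004,"spin":0,"claw":-1},{"tx":0,"ty":0,"tz":0.004,"spin":0,"claw":-1},{"tx":0,"ty":0,"tz":0.004,"spin":0,"claw":-1},{"tx":0,"ty":0,"tz":0.004,"spin":0,"claw":-1},{"tx":0,"ty":0,"tz":0.004,"spin":0,"claw":-1}]'; python3 look.py w8
```

```text
t: 13.65
tool_pos: [0.5659, 0.1031, 0.1643]
orientation: [[0.999, -0.041, 0.0], [-0.041, -0.999, -0.001], [0.0, 0.001, -1.0]]
force: [-0.3, -0.1, -0.2]
grip_width: 0.0833
13.65 [0.5659 0.1031 0.1643] [ 0.9992 -0.0412  0.0002] F [-0.3295 -0.0603 -0.2101]
[  3.4568 103.0823] [  0  85  10  35 243] [0.6631 0.3117 0.11  ]
[237.8597 230.7497] [ 204  196   66   70 3584] [0.5416 0.1225 0.11  ]
[ 26.3734 219.8821] [   0  202   55   39 1671] [0.5603 0.3175 0.11  ]
```

View pics/w8.png

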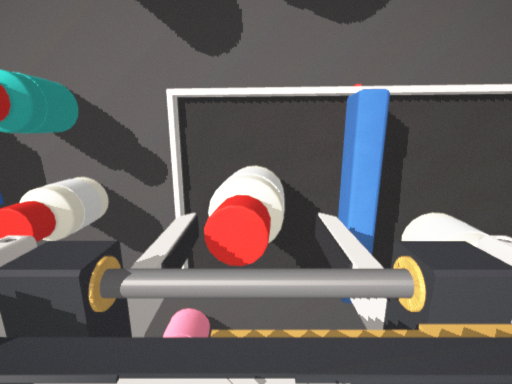

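```bash
python3 -m handwheel '[{"tx":0,"ty":0,"tz":-0.04,"spin":0,"claw":-1},{"tx":0,"ty":0,"tz":-0.14,"spin":0,"claw":-1},{"tx":0,"ty":0,"tz":-0.18,"spin":0,"claw":-1},{"tx":-0.02,"ty":-0.12,"tz":-0.18,"spin":0,"claw":-1},{"tx":-0.04,"ty":-0.24,"tz":-0.18,"spin":0,"claw":-1},{"tx":-0.06,"ty":-0.36,"tz":-0.17,"spin":0,"claw":-1},{"tx":-0.065,"ty":-0.46,"tz":-0.14,"spin":0,"claw":-1},{"tx":-0.065,"ty":-0.559,"tz":-0.11,"spin":0,"claw":-1},{"tx":-0.065,"ty":-0.559,"tz":-0.11,"spin":0,"claw":-1},{"tx":-0.065,"ty":-0.559,"tz":-0.11,"spin":0,"claw":-1}]'
python3 look.py w9;python3 weigh.py 6; python3 weigh.py 3
```

```text
t: 14.7
tool_pos: [0.5486, 0.3283, 0.2073]
orientation: [[0.999, -0.039, -0.001], [-0.039, -0.999, -0.002], [-0.001, 0.002, -1.0]]
force: [0.4, 0.3, 0.6]
grip_width: 0.0935
14.7 [0.5486 0.3283 0.2073] [ 0.9992 -0.0392 -0.0013] F [0.4439 0.3054 0.5922]
[231.1061  72.5951] [ 210   49   42   48 1593] [0.6697 0.3489 0.11  ]
[495.5896 177.2961] [ 474  153   38   53 1506] [0.5564 0.0759 0.11  ]
[253.7043 188.9992] [ 235  169   38   40 1197] [0.5538 0.3319 0.11  ]
[349.381  323.9524] [335 317  31  13 294] [0.381  0.2226 0.11  ]
15.05 [0.5494 0.3269 0.2091] F [0.0572 0.1887 0.5482] std [0.732  0.5543 0.6474] M [-0.0015  0.0085 -0.0006] tau [  0.3173 -42.2024 -30.2737  -0.0036] [0.263  0.1218] grip 0.09399207405737348
15.2 [0.5492 0.3274 0.2086] F [ 0.1146 -0.44    0.3576] std [0.1373 0.2676 1.0082] M [ 0.0279  0.0296 -0.0026] tau [ -0.0325 -42.6596 -30.4592  -0.0237] [0.0324 0.0082] grip 0.09422250953359707
```

View pics/w9.png

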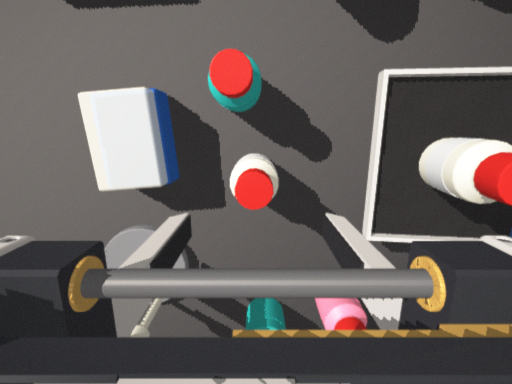

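The last white jar's cap is at (254,189), with turquoise at (231,73) ahead and pink and turquoise behind. Grasp it, lift, weigh.

```bash
python3 -m handwheel '[{"tx":0,"ty":-0.004,"tz":0.1,"spin":0,"claw":-1},{"tx":0,"ty":-0.004,"tz":0.2,"spin":0,"claw":-1},{"tx":0,"ty":-0.004,"tz":0.285,"spin":0,"claw":-1},{"tx":0,"ty":-0.004,"tz":0.315,"spin":0,"claw":0},{"tx":0,"ty":-0.004,"tz":0.315,"spin":0,"claw":1},{"tx":0,"ty":-0.004,"tz":0.315,"spin":0,"claw":1},{"tx":0,"ty":-0.004,"tz":0.315,"spin":0,"claw":1},{"tx":0,"ty":-0.004,"tz":0.315,"spin":0,"claw":1},{"tx":0,"ty":-0.004,"tz":0.315,"spin":0,"claw":1},{"tx":0,"ty":-0.004,"tz":0.315,"spin":0,"claw":1}]' 25
python3 -m handwheel '[{"tx":0,"ty":0,"tz":0,"spin":0,"claw":1},{"tx":0,"ty":0,"tz":-0.05,"spin":0,"claw":1},{"tx":0,"ty":0,"tz":-0.15,"spin":0,"claw":1},{"tx":0,"ty":0,"tz":-0.25,"spin":0,"claw":1},{"tx":0,"ty":0.004,"tz":-0.315,"spin":0,"claw":1},{"tx":0,"ty":0.004,"tz":-0.315,"spin":0,"claw":1},{"tx":0,"ty":0.004,"tz":-0.315,"spin":0,"claw":1},{"tx":0,"ty":0.004,"tz":-0.315,"spin":0,"claw":1}]' 25
python3 weigh.py 8;python3 weigh.py 5
```

```text
t: 16.2
tool_pos: [0.5495, 0.3303, 0.0834]
orientation: [[0.999, -0.041, 0.002], [-0.041, -0.999, 0.002], [0.002, -0.002, -1.0]]
force: [1.0, 1.6, -2.3]
grip_width: 0.0415
t: 17.0
tool_pos: [0.5474, 0.3272, 0.2039]
orientation: [[0.999, -0.041, -0.007], [-0.041, -0.999, -0.003], [-0.007, 0.004, -1.0]]
force: [-0.5, -0.6, -5.7]
grip_width: 0.0416
17.4 [0.5489 0.3279 0.2078] F [ 0.01   -0.0588 -5.2568] std [0.4903 0.4371 0.484 ] M [0.031  0.0211 0.0091] tau [ -0.0022 -46.1212 -33.1197  -0.0253] [0.4415 0.2895] grip 0.041834487883772704
17.65 [0.549  0.328  0.2084] F [ 0.2109 -0.1002 -5.4696] std [0.428  0.3    0.2487] M [ 0.033  -0.0085  0.001 ] tau [ -0.0013 -45.8954 -33.0504  -0.0243] [0.0534 0.0432] grip 0.04158434618445899
```

```bash
cat > fit.py <<'E'
# fit tilt and deck positions of caps from top + scene pictures
import sys
from h import *
from workcell import eyes
from scipy.optimize import least_squares
tag=sys.argv[1]
C=np.array([.562,.0045,.085]);ya=np.radians(-2.36)
ex=np.array([np.cos(ya),np.sin(ya),0]);ey=np.array([-np.sin(ya),np.cos(ya),0]);ez=np.array([0,0,1.])
def pt(x,y,z,th):
    Y=np.cos(th)*ey+np.sin(th)*ez; Z=-np.sin(th)*ey+np.cos(th)*ez
    return C-.015*ez+x*ex+y*Y+(z+.015)*Z
for n in ("top","scene"):
    im=eyes.snapshot(n);cv2.imwrite(f"pics/{n}{tag}.png",im);cm=eyes.camera_model(n)
    a,b=(max,min)
    for c,st in redblobs(im,60):
        o=[]
        for th in map(float,sys.argv[2:]):
            s=least_squares(lambda q:proj(cm,pt(q[0],q[1],.100,th))-c,[0,0]).x;o.append(s)
        if abs(o[0][1])<.2 and abs(o[0][0])<.12:print(n,c,st[4],*o)
E
python3 fit.py A -0.14 -0.11
```

```text
top [217.3239 163.358 ] 176 [0.0003 0.096 ] [-0.0005  0.0988]
top [276.8706 179.7294] 170 [-0.0439 -0.0843] [-0.0433 -0.0806]
scene [227.7769 168.6308] 130 [-0.045  -0.0859] [-0.0464 -0.0834]
scene [260.6944 207.4931] 144 [-0.004  0.092] [-0.0026  0.0961]
```

View pics/topA.png

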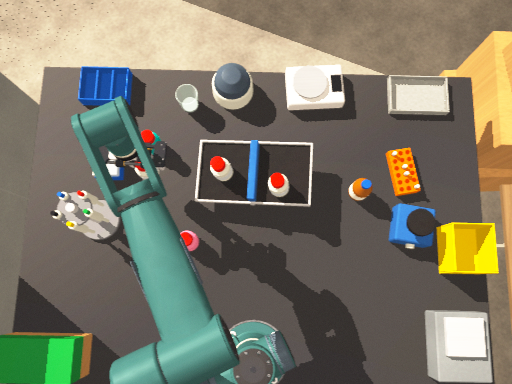

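Both placed jars are where I meant them: deck y about +0.097 and -0.083. Weights are about 3.2, 5.6 and 5.2 N, so the third goes at deck (0.045, -0.057). I'll lift high to clear the standing jar.

```bash
python3 -m handwheel '[{"tx":0,"ty":0,"tz":-0.1,"spin":0,"claw":1},{"tx":0,"ty":0.02,"tz":-0.2,"spin":0,"claw":1},{"tx":0.03,"ty":0.1,"tz":-0.24,"spin":0,"claw":1},{"tx":0.06,"ty":0.21,"tz":-0.24,"spin":0,"claw":1},{"tx":0.1,"ty":0.32,"tz":-0.24,"spin":0,"claw":1},{"tx":0.13,"ty":0.43,"tz":-0.24,"spin":0,"claw":1},{"tx":0.15,"ty":0.54,"tz":-0.24,"spin":0,"claw":1},{"tx":0.17,"ty":0.65,"tz":-0.24,"spin":0,"claw":1},{"tx":0.178,"ty":0.76,"tz":-0.24,"spin":0,"claw":1},{"tx":0.178,"ty":0.85,"tz":-0.24,"spin":0,"claw":1}]'
python3 -m handwheel '[{"tx":0,"ty":0.06,"tz":0,"spin":0,"claw":1},{"tx":0,"ty":0.0985,"tz":0.03,"spin":0,"claw":1},{"tx":0,"ty":0.0985,"tz":0.1,"spin":0,"claw":1},{"tx":0,"ty":0.0985,"tz":0.18,"spin":0,"claw":1},{"tx":0,"ty":0.0985,"tz":0.24,"spin":0,"claw":1},{"tx":0,"ty":0.0985,"tz":0.27,"spin":0,"claw":1},{"tx":0,"ty":0.0985,"tz":0.28,"spin":0,"claw":1},{"tx":0,"ty":0.0985,"tz":0.28,"spin":0,"claw":1}]'; python3 look.py w10
```

```text
t: 18.75
tool_pos: [0.6063, -0.0174, 0.3041]
orientation: [[0.999, -0.042, 0.0], [-0.042, -0.999, -0.001], [0.0, 0.001, -1.0]]
force: [0.3, 0.1, -5.7]
grip_width: 0.0417
t: 19.55
tool_pos: [0.6048, -0.0537, 0.1923]
orientation: [[0.999, -0.04, 0.0], [-0.04, -0.999, 0.0], [0.0, -0.0, -1.0]]
force: [0.2, -0.3, -4.9]
grip_width: 0.0415
19.55 [ 0.6048 -0.0537  0.1923] [ 0.9992 -0.0402  0.0001] F [ 0.2197 -0.3231 -4.8775]
[256.4744 232.5261] [ 223  196   68   72 3847] [ 0.5666 -0.0511  0.11  ]
[ 62.0382 253.9403] [  38  238   51   31 1256] [0.5504 0.158  0.11  ]
[268.4703 315.118 ] [ 242  298   53   32 1331] [ 0.4658 -0.0608  0.11  ]
```

View pics/w10.png

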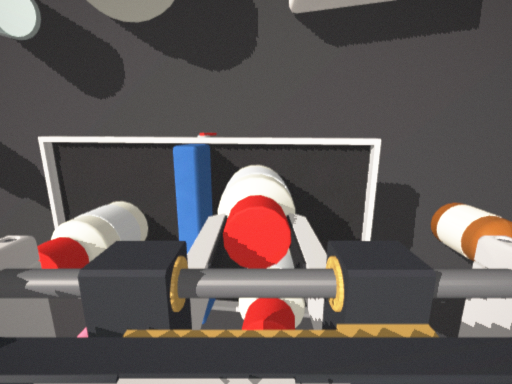

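```bash
python3 -m handwheel '[{"tx":0,"ty":0,"tz":0.012,"spin":0,"claw":1},{"tx":0,"ty":0,"tz":0.022,"spin":0,"claw":1},{"tx":0,"ty":0,"tz":0.029,"spin":0,"claw":1},{"tx":0,"ty":0,"tz":0.035,"spin":0,"claw":1},{"tx":0,"ty":0,"tz":0.041,"spin":0,"claw":1},{"tx":0,"ty":0,"tz":0.047,"spin":0,"claw":1},{"tx":0,"ty":0,"tz":0.053,"spin":0,"claw":1},{"tx":0,"ty":0,"tz":0.058,"spin":0,"claw":1},{"tx":0,"ty":0,"tz":0.06,"spin":0,"claw":1},{"tx":0,"ty":0,"tz":0.06,"spin":0,"claw":1}]'; python3 weigh.py 4; python3 fit.py B 0
```

```text
t: 20.6
tool_pos: [0.6049, -0.0544, 0.1685]
orientation: [[0.999, -0.041, 0.001], [-0.041, -0.999, -0.001], [0.001, 0.001, -1.0]]
force: [-1.0, -2.9, -0.9]
grip_width: 0.0417
20.8 [ 0.6049 -0.0541  0.1685] F [ 0.0455 -2.3726 -0.9756] std [0.1743 0.2157 0.5124] M [-0.8413  0.0533  0.0544] tau [  1.5801 -40.4706 -30.5839   1.2665] [0.0192 0.0328] grip 0.041452079237225256
top [275.1053 154.5526] 76 [ 0.0345 -0.0586]
top [221.4686 162.3714] 175 [0.0003 0.0979]
scene [210.2791 189.0116] 86 [ 0.0516 -0.0634]
scene [257.6081 203.4257] 148 [-0.0027  0.0949]
```

```bash
python3 -m handwheel '[{"tx":0,"ty":0,"tz":0.003,"spin":0,"claw":1},{"tx":0,"ty":0,"tz":0.003,"spin":0,"claw":0.2},{"tx":0,"ty":0,"tz":0.003,"spin":0,"claw":0},{"tx":0,"ty":0,"tz":0.003,"spin":0,"claw":-0.5},{"tx":0,"ty":0,"tz":0.003,"spin":0,"claw":-1},{"tx":0,"ty":0,"tz":0.003,"spin":0,"claw":-1},{"tx":0,"ty":0,"tz":0.003,"spin":0,"claw":-1},{"tx":0,"ty":0,"tz":0.003,"spin":0,"claw":-1},{"tx":0,"ty":0,"tz":-0.08,"spin":0,"claw":-1},{"tx":0,"ty":0,"tz":-0.2,"spin":0,"claw":-1}]'; python3 look.py w11
python3 -m handwheel '[{"tx":0,"ty":0,"tz":-0.1,"spin":0,"claw":-1},{"tx":-0.12,"ty":0,"tz":-0.15,"spin":0,"claw":-1},{"tx":-0.24,"ty":0,"tz":-0.2,"spin":0,"claw":-1},{"tx":-0.36,"ty":0,"tz":-0.2,"spin":0,"claw":-1},{"tx":-0.48,"ty":0,"tz":-0.2,"spin":0,"claw":-1},{"tx":-0.6,"ty":0,"tz":-0.2,"spin":0,"claw":-1},{"tx":-0.6,"ty":0,"tz":-0.2,"spin":0,"claw":-1}]'; python3 fit.py C 0; python3 look.py w12
```

```text
t: 21.9
tool_pos: [0.6027, -0.0536, 0.2448]
orientation: [[0.999, -0.041, -0.009], [-0.041, -0.999, 0.002], [-0.009, -0.001, -1.0]]
force: [-0.0, -0.8, 0.1]
grip_width: 0.0936
21.9 [ 0.6027 -0.0536  0.2448] [ 0.9991 -0.0408 -0.009 ] F [-0.0274 -0.7529  0.1494]
[257.9389 198.1194] [ 236  174   45   49 1750] [ 0.5867 -0.0535  0.11  ]
[102.5833 236.5363] [  68  220   57   44 1171] [0.5441 0.1454 0.11  ]
[279.9023 263.6977] [264 259  32   9 215] [ 0.4971 -0.0787  0.11  ]
[281.6743 302.1466] [264 298  37  11 307] [ 0.4395 -0.08    0.11  ]
t: 22.65
tool_pos: [0.3609, -0.0436, 0.3303]
orientation: [[0.999, -0.042, 0.005], [-0.042, -0.999, -0.002], [0.005, 0.001, -1.0]]
force: [0.2, -0.6, -0.7]
grip_width: 0.094
top [275.939  150.8354] 164 [ 0.046  -0.0605]
top [221.9128 162.3837] 172 [0.0004 0.0966]
top [282.9737 178.8947] 114 [-0.0378 -0.0856]
scene [224.2636 168.093 ] 129 [-0.0455 -0.086 ]
scene [211.3429 188.1143] 140 [ 0.0466 -0.0631]
scene [257.2368 203.125 ] 152 [-0.0029  0.0932]
22.75 [ 0.3646 -0.0442  0.3292] [ 0.9991 -0.0411  0.0038] F [-0.0303  0.0695  0.2996]
[122.2972  16.823 ] [ 91   0  46  31 599] [0.5852 0.1266 0.11  ]
[283.3659  48.3069] [261  26  38  46 593] [ 0.5382 -0.0871  0.11  ]
[ 93.8469 190.0013] [ 77 177  35  28 751] [0.3516 0.2074 0.11  ]
[ 28.2911 211.3231] [  9 198  40  28 845] [0.3218 0.3161 0.11  ]
```

View pics/w12.png

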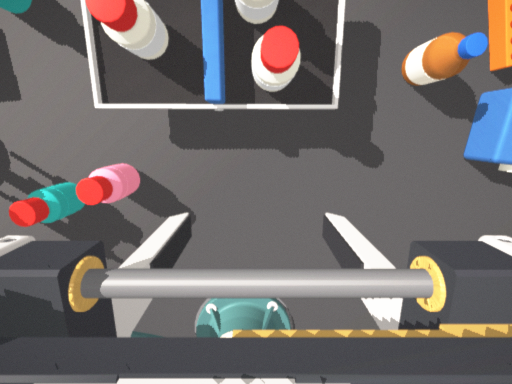

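View pics/w11.png

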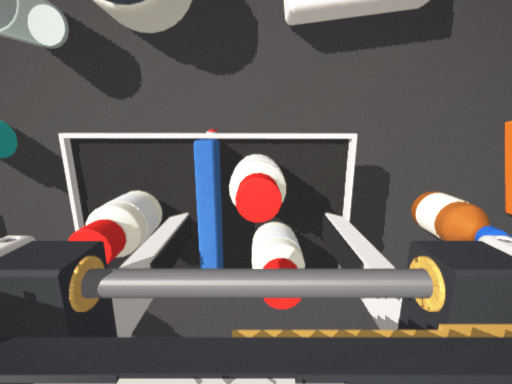

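All three jars are standing and released. Now to measure the tilt I'll compare the tray's end rims with the empty level picture, subpixel.

```bash
cat > tilt.py <<'E'
import sys
from h import *
from workcell import eyes
C=np.array([.562,.0045,.085]);ya=np.radians(-2.36)
ex=np.array([np.cos(ya),np.sin(ya),0]);ey=np.array([-np.sin(ya),np.cos(ya),0]);ez=np.array([0,0,1.])
def pt(x,y,z,th):
    Y=np.cos(th)*ey+np.sin(th)*ez; Z=-np.sin(th)*ey+np.cos(th)*ez
    return C-.015*ez+x*ex+y*Y+(z+.015)*Z
for n in ("scene","top"):
    cm=eyes.camera_model(n); ref=cv2.imread(f"pics/{n}0.png",0).astype(np.float32)
    for tag in sys.argv[1:]:
        im=cv2.imread(f"pics/{n}{tag}.png",0).astype(np.float32)
        for (x,y) in [(-.06,.177),(0,.177),(.06,.177),(-.06,-.177),(0,-.177),(.06,-.177),(.097,.14),(.097,-.15),(-.097,.14),(-.097,-.15)]:
            p0=proj(cm,pt(x,y,.01,0)); g=(proj(cm,pt(x,y,.01,.05))-p0)/.05
            # 1-D profile across rim direction
            e=np.array([1.,0]) if abs(y)>.17 else None
            a=proj(cm,pt(x+(.02 if abs(y)>.17 else 0),y+(0 if abs(y)>.17 else .02),.01,0))-p0
            a/=np.linalg.norm(a); nrm=np.array([-a[1],a[0]])
            s=np.arange(-9,9.01,.25); t=np.arange(-4,4.1,.5)
            def prof(I):
                mx=(p0[0]+s[:,None]*nrm[0]+t*a[0]).astype(np.float32);my=(p0[1]+s[:,None]*nrm[1]+t*a[1]).astype(np.float32)
                return cv2.remap(I,mx,my,cv2.INTER_LINEAR).mean(1)
            def peak(P):
                k=12+np.argmax(P[12:-12]); w=np.arange(max(0,k-8),min(len(P),k+9)); q=np.clip(P[w]-np.percentile(P,60),0,None); return (s[w]*q).sum()/q.sum()
            d=peak(prof(im))-peak(prof(ref)); gg=g@nrm
            if abs(gg)>15: print(n,tag,(x,y),"px/rad %.0f shift %.2f theta %.4f"%(gg,d,d/gg))
E
python3 tilt.py A C
```

```text
scene A (-0.06, 0.177) px/rad 23 shift -1.52 theta -0.0671
scene A (0, 0.177) px/rad 23 shift -1.61 theta -0.0697
scene A (0.06, 0.177) px/rad 24 shift -1.74 theta -0.0737
scene A (-0.06, -0.177) px/rad -20 shift 2.01 theta -0.1023
scene A (0, -0.177) px/rad -20 shift 2.16 theta -0.1079
scene A (0.06, -0.177) px/rad -20 shift 2.18 theta -0.1072
scene A (0.097, 0.14) px/rad -16 shift 1.55 theta -0.0955
scene A (0.097, -0.15) px/rad 16 shift -1.93 theta -0.1200
scene A (-0.097, 0.14) px/rad -20 shift 2.18 theta -0.1094
scene A (-0.097, -0.15) px/rad 20 shift -2.24 theta -0.1130
scene C (-0.06, 0.177) px/rad 23 shift 0.27 theta 0.0121
scene C (0, 0.177) px/rad 23 shift 0.29 theta 0.0125
scene C (0.06, 0.177) px/rad 24 shift 0.42 theta 0.0178
scene C (-0.06, -0.177) px/rad -20 shift -0.28 theta 0.0141
scene C (0, -0.177) px/rad -20 shift -0.27 theta 0.0136
scene C (0.06, -0.177) px/rad -20 shift -0.28 theta 0.0138
scene C (0.097, 0.14) px/rad -16 shift -0.25 theta 0.0154
scene C (0.097, -0.15) px/rad 16 shift 0.26 theta 0.0159
scene C (-0.097, 0.14) px/rad -20 shift -0.31 theta 0.0155
scene C (-0.097, -0.15) px/rad 20 shift 0.07 theta 0.0038
```

```bash
python3 - <<'E'
import cv2
a=[cv2.resize(cv2.imread(f"pics/scene{t}.png")[150:260,170:300],None,fx=3,fy=3,interpolation=cv2.INTER_CUBIC) for t in "0C"]
cv2.imwrite("pics/c3.png",cv2.hconcat(a))
E
```

```text
(no output)
```

View pics/c3.png

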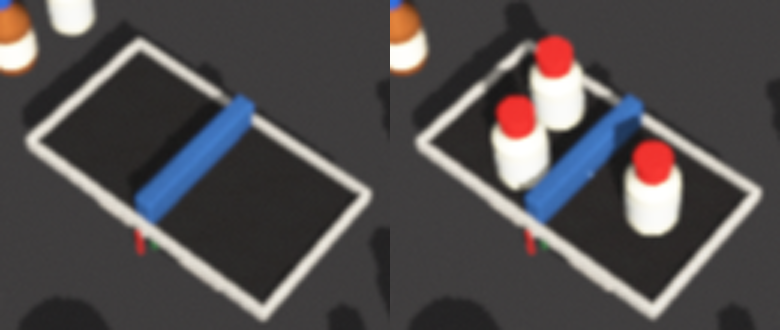

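The tilt reads about +0.014 rad, inside the limit. I'll check that it is settled and look closely at the tray's pointer.

```bash
python3 -m handwheel '[{"tx":-0.05,"ty":0,"tz":0,"spin":0,"claw":-1},{"tx":-0.1,"ty":0,"tz":0,"spin":0,"claw":-1},{"tx":-0.1,"ty":0,"tz":0,"spin":0,"claw":-1},{"tx":-0.1,"ty":0,"tz":0,"spin":0,"claw":-1},{"tx":-0.1,"ty":0,"tz":0,"spin":0,"claw":-1},{"tx":-0.1,"ty":0,"tz":0,"spin":0,"claw":-1},{"tx":-0.1,"ty":0,"tz":0,"spin":0,"claw":-1},{"tx":-0.1,"ty":0,"tz":0,"spin":0,"claw":-1}]'; python3 fit.py D 0; python3 fit.py E 0; python3 tilt.py D E | grep -v top | awk '{print $2,$3,$4,$NF}'
python3 - <<'E'
import cv2
a=[cv2.resize(cv2.imread(f"pics/scene{t}.png")[212:242,200:235],None,fx=10,fy=10,interpolation=cv2.INTER_CUBIC) for t in "0E"]
cv2.imwrite("pics/c4.png",cv2.hconcat(a))
E
```

```text
t: 23.6
tool_pos: [0.3252, -0.0426, 0.3281]
orientation: [[0.999, -0.041, -0.0], [-0.041, -0.999, 0.0], [-0.0, -0.0, -1.0]]
force: [-0.0, 0.3, 0.6]
grip_width: 0.094
top [275.9085 150.75  ] 164 [ 0.0463 -0.0604]
top [221.9128 162.3837] 172 [0.0004 0.0966]
top [282.3636 180.9515] 165 [-0.0441 -0.0841]
scene [224.2636 168.093 ] 129 [-0.0455 -0.086 ]
scene [211.3429 188.1143] 140 [ 0.0466 -0.0631]
scene [257.2368 203.125 ] 152 [-0.0029  0.0932]
top [275.939  150.8354] 164 [ 0.046  -0.0605]
top [221.9128 162.3837] 172 [0.0004 0.0966]
top [282.3313 180.9277] 166 [-0.044 -0.084]
scene [224.2636 168.093 ] 129 [-0.0455 -0.086 ]
scene [211.3429 188.1143] 140 [ 0.0466 -0.0631]
scene [257.2368 203.125 ] 152 [-0.0029  0.0932]
D (-0.06, 0.177) 0.0114
D (0, 0.177) 0.0126
D (0.06, 0.177) 0.0175
D (-0.06, -0.177) 0.0141
D (0, -0.177) 0.0136
D (0.06, -0.177) 0.0138
D (0.097, 0.14) 0.0155
D (0.097, -0.15) 0.0164
D (-0.097, 0.14) 0.0155
D (-0.097, -0.15) 0.0029
E (-0.06, 0.177) 0.0122
E (0, 0.177) 0.0119
E (0.06, 0.177) 0.0176
E (-0.06, -0.177) 0.0140
E (0, -0.177) 0.0137
E (0.06, -0.177) 0.0138
E (0.097, 0.14) 0.0156
E (0.097, -0.15) 0.0163
E (-0.097, 0.14) 0.0156
E (-0.097, -0.15) 0.0027
```

View pics/c4.png

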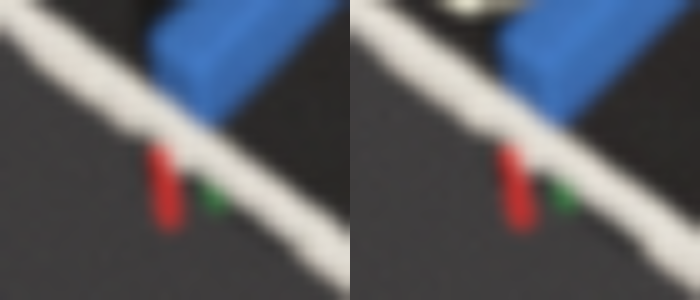

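The tray is settled and unchanged over three pictures, at about +0.014 rad. Everything else is where it stood and the gripper is clear, so I'm handing in.

```bash
python3 -c "
from workcell import job,robot
print(robot.observe()['t']); print(job.sign_off())"
```

```text
23.8
the job is handed in; nothing more can be done
None
```

All three white jars stand upright on the mixer's tray and the job is handed in, at 23.8 s of the 70 s allowed. The tray settled at about +0.014 rad (0.8°), inside the 0.030 rad limit.

| Jar | Weight felt | Deck position x, y (m) |
|---|---|---|
| First (beside the amber bottle) | about 3.2 N | -0.045, -0.084 |
| Second | about 5.6 N | 0, +0.097 |
| Third | about 5.2 N | +0.046, -0.060 |

- **Tilt check:** it compares the rim edges in the scene picture with the empty, level tray. Nine of the ten rim points gave 0.011 to 0.018 rad and one outlier gave 0.003. Three pictures, taken about a second apart overall, agreed. On the earlier large tilt the same method seemed to read low, so the true value may be up to about 0.02 rad. I left the last jar where it was rather than shift it to trim that.
- **Position check:** the top and scene cameras disagree by up to about 4 mm on the jar positions.
- **Weight check:** force and joint-torque readings differed by up to about 0.3 N, and the torque baseline for the second jar may not have fully settled.
- **Other items:** I saw no contact with anything else on the bench, and the gripper was well clear of everything at the end. I did not measure the bystanders' positions afterwards.

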